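# Put the cone burr back into a hand coffee grinder

## Task

The hand coffee grinder has been stripped for cleaning and stands upside down in its stand. Take the cone burr out of the wooden parts block by its black dial, lower it nose first into the tapered burr cup in the grinder's upturned end and, pressing only lightly because the teeth chip, turn it until its square tang finds the square drive socket below and the cone drops fully home. Then check that it runs free: with the cone kept home, rock it by the dial about a sixth of a turn one way and back again so that the drive turns with it, and leave it seated, without disturbing the grinder's other parts, the brush or the espresso cup.

Things in the scene. Friction and masses are not known exactly. Their poses are not given: they have to be found in the camera images.
- burr_center (a point): the cone burr, loose, 0.16 kg, 74 mm tall; point on its axis half-way up, z along the axis to the dial. Dark toothed cone, half angle 20 degrees, from 3 mm above the point (46 mm across) to 27 mm below (24 mm across); over it a steel flange, 50 mm across, 4 mm thick. At the start it stands nose down in the larger hole of the parts block, flange on the wood.
- burr_dial (a point): middle of the black fluted dial on top of the burr, the place to grip: 30 mm in diameter, 30 mm tall (15 mm up and down from this point, straight down to the flange), 22 mm above burr_center; same axes. 10 N of downward push is plenty for this burr.
- burr_tang (a point): tip of the square steel tang under the cone, 37 mm below burr_center: 13 mm across its flats, 10 mm long, the last 1.2 mm bevelled to 11 mm. x and y are square to its flats; z along the axis to the dial.
- grinder_mouth (a point): the grinder: steel and dark wood tube, 67 mm across, upside down in a round stand 112 mm across; it cannot move. Point: centre of its upturned mouth at the rim, 118 mm above the worktop, z up. The burr cup narrows at 20 degrees from 45 mm across here to 23 mm at 30 mm below. Home, the cone rests in this taper: burr_center 1 to 2 mm below this point, flange 1 to 2 mm clear of the rim.
- drive_socket (a point): centre of the mouth of the drive's square socket, 14 mm across its flats, 30 mm below the rim at the cup's bottom. Axes: the grinder's; the drive's own angle varies and is NOT measured. The tang enters within 5 degrees of four angles a quarter turn apart; else it stands on the edge, 6 to 8 mm too high, sinking 1 or 2 mm as the angle comes near. Drive drag 0.15 N m, play 10 degrees; light rubbing does not turn it.
- parts_block: the pale wood parts block, 94 x 168 mm and 50 mm tall, fixed to the worktop. Origin under its centre, z up, y along its length. The burr stands in the larger hole (47 mm across, 36 mm from the centre towards -y) with its flange on the block's top; a flat brass cap, 36 mm across and 4 mm high, sits in the hole towards +y.
- crank: the grinder's crank lying on the worktop: a steel arm 110 mm long with an upright dark wood knob at one end, 47 mm tall there; leave it. Origin at the arm's eye, x along the arm towards the knob.
- catch_cup: the grinder's catch cup, an open steel cup 65 mm across and 70 mm tall standing on the worktop; leave it. Origin at the centre of its underside.
- brush: a wooden brush, 60 x 150 x 36 mm; leave it. Origin at the centre of its underside, y along it.
- espresso_cup: a small white cup, 65 mm across, 56 mm tall; leave it. Origin at the centre of its underside.
There are look-alikes about, which are no part of the job. What is shaped like the part that bears burr_center but green is not meant.

How it is judged:
By the outcome, as a careful person would: the job done as asked, in the order asked, and still so for the second after the job is handed in, with the robot touching nothing.
It also fails if it takes over 61 s, if anything falls off the work surface, if the arm or the gripper's body presses on something with over 40 N, if the wrist force passes 120 N, or if a joint passes its speed limit or range.

## Robot

A 6-joint arm with a two-finger parallel gripper is mounted at the origin on a cart in front of the work surface, level with it; the furniture and walls round the work are solid. World frame = base frame: x ahead of the robot, y to its left, z up, the work surface at z = 0. Lengths are in m, angles in rad, forces in N, time in s.
With the tool pointing down it reaches from about 0.35 to 0.975 m from the base axis. Payload 4.9 kg.
Tool frame: the origin (TCP) lies at the very end of the fingers, on their centre line; the grasp point (between the pads) lies 19 mm behind it; z points along the fingers, y is the line along which they close (so a half turn about z gives the same grasp; the last joint's range is limited). The gripper opens to 85 mm and grips with 20 to 120 N. Pads are 22 mm wide; open, the fingers measure 114 mm over their backs; the gripper's body (76 mm by 85 mm) begins 54 mm behind the grasp point. The pads swing forward as they close: fully open they stand 13 mm farther back than shut.
Start: joints at [1.089, 0.053, 1.613, -0, 1.476, -0.119], TCP at [0.222, 0.584, 0.231] pointing down, gripper open.
Joint ranges: [-3.01, 3.01], [-1.01, 2.22], [0.06, 2.58], [-1.02, 4.17], [0.09, 2.62], [-3.14, 3.14]. Speed limits (rad/s): [2.57, 2.57, 3.14, 3.14, 3.14, 3.14].

## Interface

Orientations are given as a rotation vector (axis times angle).
In Python, from station import ctrl gives the robot as it stands.
- The arm moves only by the tool jog_arm, never from a script. Its argument "plan" is a list of rows, each a list of 7 numbers: the shift along the tool's x, y, z in units of 0.02 m (1.0 is 0.02 m), then the turn, a rotation vector about the tool's x, y, z in units of 45 degrees (1.0 is 45 degrees), then the opening, from -1 (shut) to 1 (fully open). A call has 1 to 8 rows; each row shifts and turns the commanded pose from where the row before left it, along the tool's axes as they then stand; what a row does not reach is not made up. A row lasts 1/10 s, in which the tool goes at most 50 mm and 8.59 degrees, less where a joint would pass 70% of its speed; a pose out of reach is approached as far as the arm can. A call with a number of a shift or a turn outside -1 to 1 is refused whole. A call with a gripper value outside its range is refused whole. The fingers move at their own pace and stop on an object; "grip_force" is the grip in N (left out, the last holds). Time passes only in rows, so rows that do not move let the fingers close. It gives the time, the measured TCP pose, the force, the opening and the grip force at its end, in the units of the state.
- ctrl.get_obs(): the state, without advancing time (a new reading comes with each control period).
- ctrl.get_image(name): name is "scene" or "top" or "wrist"; returns (picture, depth): 400x640x3 uint8, red, green, blue; 400x640 float32, m along the optical axis (not along the pixel's ray), 0 where there is no reading.
- ctrl.camera_info(name): a dict with "camera_matrix" (3x3 intrinsics, pixels), "rvec" (rotation vector, rad) and "tvec" (3), from world to camera coordinates, as OpenCV has them; the wrist camera has in their place "T_tool_cam" (4x4, takes a point from camera to tool coordinates, whose origin is the TCP and whose axes are the flange's). Camera axes: x right, y down, z forward; pixel columns grow to the right and rows downward; lengths in m; the calibration is good to about 2 mm. A picture is of the moment at which its call begins: read the wrist's pose just before it. camera_info takes no time and is no camera call.
- ctrl.finish_job(): hands the job in; it is judged then, once.
The state is a dict: "t": time; "q": joint angles; "dq": joint speeds; "effort": joint torques, N m; "tool_pos": TCP position; "tool_rot": TCP orientation; "contact_force": force on the tool from outside, world axes, zero at the start; "wrist_torque": the same for the moment, N m; "opening": finger opening in m; "grip_force": force on a finger pad.
Only numpy, scipy, OpenCV 4.12 (cv2) and the standard library are available. Lean on these libraries where they do the work, as an engineer would, in place of code of your own. Each camera call takes 0.05 s, during which the arm holds its last target. There are 200 camera calls.

## Working session

There is one attempt and no reset: what is moved stays moved. The work goes in short steps, Python scripts to look and compute and a tool call to move; the robot and the scene stay as the last step left them, time stands still between calls to the robot, and variables do not carry over. Pictures are saved under pics/ and viewed, at most 10 in all, crops included, and the job is handed in when it is done.

Besides the shell and the picture viewer there is one more tool, called after "Call:" as name([rows], argument=value, ...), one row to a line, values as JSON. jog_arm: Moves the arm, as the interface text tells. Shifts and turns lie within -1 to 1; 1 stands for 0.02 m of shift or 45 degrees of turn. Its arguments: {"type":"object","properties":{"plan":{"type":"array"},"grip_force":{"type":"number"}},"required":["plan"]}

```bash
ls; mkdir -p pics
python3 - <<'E'
from station import ctrl
import cv2,numpy as np
np.set_printoptions(precision=4,suppress=True)
o=ctrl.get_obs();print(o)
for n in ("scene","top"):
    im,d=ctrl.get_image(n);cv2.imwrite(f"pics/{n}0.png",im[:,:,::-1]);np.savez(f"pics/{n}0.npz",im=im,d=d)
    print(ctrl.camera_info(n))
print(ctrl.camera_info("wrist"))
E
```

```text
pics
{'t': 0.0, 'q': array([ 1.089 ,  0.0534,  1.6143, -0.    ,  1.476 , -0.119 ]), 'dq': array([-0.0005,  0.0006,  0.0007, -0.0004,  0.0007, -0.0008]), 'effort': array([ -0.0015, -39.3676, -37.0175,  -0.0002,   0.007 ,   0.    ]), 'tool_pos': array([0.2215, 0.5837, 0.23  ]), 'tool_rot': array([-0.5667, -3.0894,  0.0032]), 'contact_force': array([ 0.5555,  0.2823, -0.2949]), 'wrist_torque': array([ 0.0266, -0.0245, -0.012 ]), 'grip_force': 0.0, 'opening': 0.08538586105177079}
{'camera_matrix': array([[504.6297,   0.    , 310.8925],
       [  0.    , 504.6297, 200.7167],
       [  0.    ,   0.    ,   1.    ]]), 'rvec': array([ 0.7158,  2.7524, -0.9144]), 'tvec': array([ 0.5134, -0.1095,  1.4289])}
{'camera_matrix': array([[442.0605,   0.    , 320.3346],
       [  0.    , 442.0605, 203.0431],
       [  0.    ,   0.    ,   1.    ]]), 'rvec': array([ 2.181 , -2.1232,  0.1408]), 'tvec': array([-0.0624,  0.571 ,  1.1324])}
{'camera_matrix': array([[349.1343,   0.    , 318.1321],
       [  0.    , 349.1343, 201.5633],
       [  0.    ,   0.    ,   1.    ]]), 'T_tool_cam': array([[-0.0005, -0.9652, -0.2614,  0.0667],
       [ 1.    , -0.0006,  0.    ,  0.0003],
       [-0.0002, -0.2614,  0.9652, -0.1421],
       [ 0.    ,  0.    ,  0.    ,  1.    ]])}
```

View pics/top0.png

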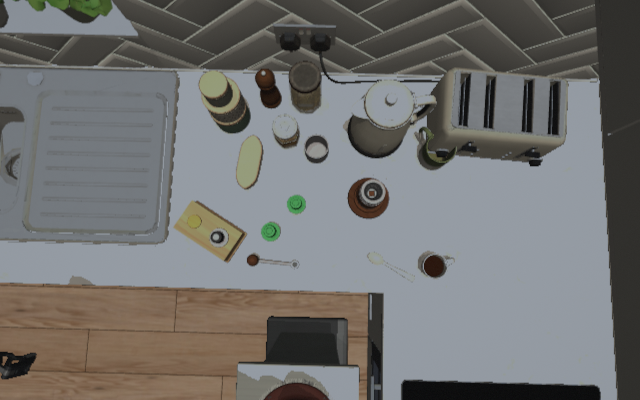

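View pics/scene0.png

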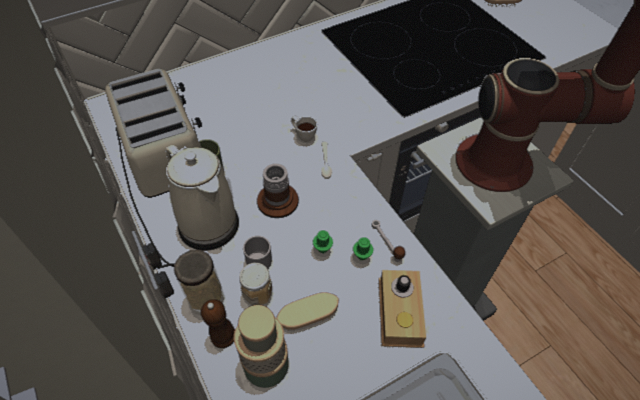

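The top view shows the parts block at (210,230), the burr with its black dial at (218,237), the grinder at (371,193) and the crank at (270,261). There are green look-alikes at (296,204) and (271,231).

```bash
cat > h.py <<'E'
from station import ctrl
import cv2,numpy as np
from scipy.spatial.transform import Rotation as R
np.set_printoptions(precision=4,suppress=True)
def cam(n,o=None):
    c=ctrl.camera_info(n);K=c["camera_matrix"]
    if n=="wrist":
        T=np.eye(4);T[:3,:3]=R.from_rotvec(o["tool_rot"]).as_matrix();T[:3,3]=o["tool_pos"]
        M=T@c["T_tool_cam"];return K,M[:3,:3],M[:3,3]
    A=cv2.Rodrigues(c["rvec"])[0];return K,A.T,-A.T@c["tvec"]
def ray(C,uv,z):
    K,A,p=C;uv=np.atleast_2d(uv).astype(float)
    d=np.c_[uv,np.ones(len(uv))]@np.linalg.inv(K).T@A.T
    return p+d*((z-p[2])/d[:,2])[:,None]
def cloud(C,d):
    K,A,p=C;v,u=np.mgrid[:d.shape[0],:d.shape[1]]
    P=np.stack([(u-K[0,2])/K[0,0]*d,(v-K[1,2])/K[1,1]*d,d],-1)@A.T+p
    P[d<=0]=np.nan;return P
E
python3 - <<'E'
from h import *
for n,b,g in (("top",(170,195,250,265),(345,175,392,220)),("scene",(375,260,435,350),(250,155,305,220))):
    f=np.load(f"pics/{n}0.npz");im,d=f["im"].astype(int),f["d"];C=cam(n);P=cloud(C,d)
    def box(r):
        m=np.zeros(d.shape,bool);m[r[1]:r[3],r[0]:r[2]]=1;return m
    dark=box(b)&(im.sum(2)<150)&(P[...,2]>.04)
    k,l,s,c=cv2.connectedComponentsWithStats(dark.astype(np.uint8))
    i=1+np.argmax(s[1:,4]);print(n,"dial px",c[i],s[i],ray(C,c[i],.084 if n=="top" else .072),"zmax",np.nanmax(P[...,2][l==i]))
    bl=box(b)&(abs(P[...,2]-.05)<.008)
    r=cv2.minAreaRect(P[bl][:,:2].astype(np.float32)*1000);print("block top",r)
    rim=box(g)&(abs(P[...,2]-.118)<.008);q=P[rim]
    print("rim",len(q),cv2.minEnclosingCircle(q[:,:2].astype(np.float32)*1000),np.median(q,0))
    print("table z",np.nanmedian(P[...,2][box((300,225,340,250)if n=="top" else (300,270,340,290))]))
E
```

```text
top dial px [218.3333 236.9815] [211 232  13  11  54] [[0.4734 0.2071 0.084 ]] zmax 0.08589886546671277
block top ((476.93896484375, 219.5985107421875), (220.09178161621094, 86.25042724609375), 58.85684585571289)
rim 298 ((593.747314453125, -176.30548095703125), 31.077922821044922) [ 0.5938 -0.1772  0.1172]
table z -0.00018650076781978608
scene dial px [402.521 285.042] [396 276  14  16 119] [[0.476  0.2188 0.072 ]] zmax 0.0877572320750134
block top ((490.8462829589844, 245.014404296875), (163.03826904296875, 86.83232116699219), 58.800567626953125)
rim 278 ((593.1499633789062, -176.6967315673828), 33.78313064575195) [ 0.5932 -0.1758  0.1172]
table z 0.0007363728896249144
```

Call:
jog_arm([
  [-1,-0.7,0,0,0,0,1],
  [-1,-0.7,0,0,0,0,1],
  [-1,-0.7,0,0,0,0,1],
  [-1,-0.7,0,0,0,0,1],
  [-1,-0.7,0,0,0,0,1],
  [-1,-0.7,0,0,0,0,1],
  [-1,-0.7,0,0,0,0,1],
  [-1,-0.7,0,0,0,0,1],
])

```text
t: 0.9
tool_pos: [0.3318, 0.4217, 0.2307]
tool_rot: [-0.567, -3.09, 0.001]
contact_force: [0.6, 0.3, 0.4]
opening: 0.086
grip_force: 0.0
```

Call:
jog_arm([
  [-1,-0.7,0,0,0,0,1],
  [-1,-0.7,0,0,0,0,1],
  [-1,-0.7,0,0,0,0,1],
  [-1,-0.7,0,0,0,0,1],
  [-1,-0.7,0,0,0,0,1],
  [-1,-0.7,0,0,0,0,1],
  [-1,-0.7,0,0,0,0,1],
  [-1,-0.7,0,0,0,0,1],
])

```text
t: 1.7
tool_pos: [0.4416, 0.2603, 0.2308]
tool_rot: [-0.566, -3.089, 0.001]
contact_force: [1.1, -0.3, -0.8]
opening: 0.0854
grip_force: 0.0
```

Call:
jog_arm([
  [-0.8,-0.6,0.6,0,0,0,1],
  [-0.8,-0.6,0.6,0,0,0,1],
  [-0.8,-0.6,0.6,0,0,0,1],
  [0,0,0,0,0,0,1],
  [0,0,0,0,0,0,1],
])

```text
t: 2.2
tool_pos: [0.4732, 0.2105, 0.1948]
tool_rot: [-0.568, -3.088, 0.0]
contact_force: [0.4, -0.3, 0.1]
opening: 0.0855
grip_force: 0.0
```

Run:
```python
from h import *
o=ctrl.get_obs();im,d=ctrl.get_image("wrist");cv2.imwrite("pics/w1.png",im[:,:,::-1]);np.savez("pics/w1.npz",im=im,d=d,p=o["tool_pos"],r=o["tool_rot"])
print(o["t"],o["tool_pos"],o["tool_rot"],o["q"])
# obstacles around grinder
for n in("top","scene"):
    P=cloud(cam(n),np.load(f"pics/{n}0.npz")["d"]);D=P-np.array([.5935,-.1765,0])
    m=(np.hypot(D[...,0],D[...,1])<.16)&(P[...,2]>.125);
    print(n,m.sum(),np.nanmin(D[m],0) if m.any() else "",np.nanmax(D[m],0) if m.any() else "",)
```

```text
2.2 [0.4732 0.2105 0.1948] [-0.5679 -3.0884  0.0003] [ 0.2746 -0.1807  1.8971  0.0005  1.4266 -0.9326]
top 1184 [ 0.1115 -0.0711  0.1252] [0.1597 0.0433 0.2415]
scene 632 [ 0.1108 -0.0574  0.1251] [0.1598 0.0439 0.2417]
```

View pics/w1.png

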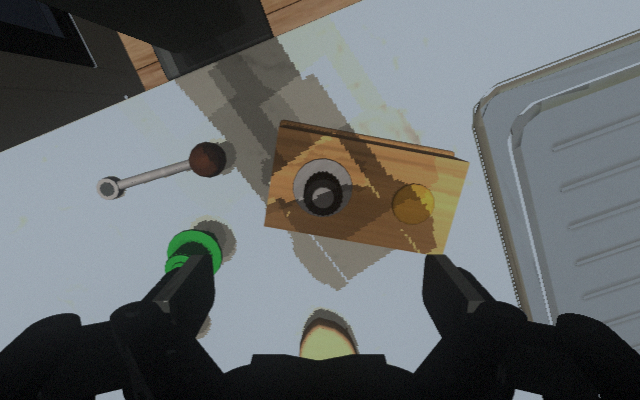

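The wrist view shows the black dial at (322,194), the flange around it at (322,190) and the brass cap at (413,203). The green look-alike is at (192,250), off to the left near a finger.

Run:
```python
from h import *
f=np.load("pics/w1.npz");im=f["im"].astype(int);o=dict(tool_pos=f["p"],tool_rot=f["r"]);C=cam("wrist",o);P=cloud(C,f["d"])
m=np.zeros(im.shape[:2],bool);m[150:225,285:360]=1
T=R.from_rotvec(f["r"]).as_matrix()
for nm,lo,hi,zz in (("dialtop",.078,.09,.084),("flange",.0515,.058,.054)):
    k=m&(P[...,2]>lo)&(P[...,2]<hi)
    if nm=="flange": k&=(im.max(2)-im.min(2)<25)
    q=P[k];print(nm,len(q),cv2.minEnclosingCircle(q[:,:2].astype(np.float32)*1000),np.median(q[:,2]),)
    e=cv2.minEnclosingCircle(cv2.convexHull(np.argwhere(k)[:,::-1].astype(np.float32)))
    w=ray(C,[e[0]],zz)[0];print(e,w,"tool",T.T@(w-f["p"]))
# block edges
b=np.zeros(m.shape,bool);b[100:270,240:480]=1;k=b&(abs(P[...,2]-.05)<.004);print(cv2.minAreaRect(P[k][:,:2].astype(np.float32)*1000))
```

```text
dialtop 1170 ((472.9076843261719, 214.61233520507812), 15.259008407592773) 0.0837447262521929
((322.8636474609375, 195.89393615722656), 19.894502639770508) [0.472 0.215 0.084] tool [0.0026 0.0038 0.1108]
flange 1328 ((472.9399719238281, 214.616455078125), 24.861988067626953) 0.053476630128628105
((322.4727478027344, 187.5980987548828), 29.570566177368164) [0.4725 0.2149 0.054 ] tool [0.0021 0.0039 0.1408]
((492.10369873046875, 245.623779296875), (160.8311004638672, 86.66513061523438), 58.71432113647461)
```

Call:
jog_arm([
  [0.09,0.19,0,0,0,0,0.4],
  [0,0,1,0,0,0,0.4],
  [0,0,1,0,0,0,0.4],
  [0,0,1,0,0,0,0.4],
  [0,0,1,0,0,0,0.4],
  [0,0,1,0,0,0,0.4],
  [0,0,1,0,0,0,0.4],
  [0,0,0.6,0,0,0,0.4],
])

```text
t: 3.05
tool_pos: [0.4724, 0.2156, 0.0622]
tool_rot: [-0.565, -3.089, 0.0]
contact_force: [-0.8, -0.1, 0.1]
opening: 0.0597
grip_force: 0.0
```

Call:
jog_arm([
  [0,0,0.1,0,0,0,0.4],
  [0,0,0,0,0,0,-1],
  [0,0,0,0,0,0,-1],
  [0,0,0,0,0,0,-1],
  [0,0,0,0,0,0,-1],
  [0,0,0,0,0,0,-1],
  [0,0,0,0,0,0,-1],
], grip_force=60)

```text
t: 3.75
tool_pos: [0.4741, 0.2148, 0.063]
tool_rot: [0.566, 3.088, 0.0]
contact_force: [-2.3, -3.1, 6.3]
opening: 0.0282
grip_force: 59.2
```

Call:
jog_arm([
  [0,0,-0.3,0,0,0,-1],
  [0,0,-0.7,0,0,0,-1],
  [0,0,-1,0,0,0,-1],
  [0,0,-1,0,0,0,-1],
  [0,0,-1,0,0,0,-1],
  [0,0,-1,0,0,0,-1],
  [0,0,-1,0,0,0,-1],
  [0,0,-1,0,0,0,-1],
])

```text
t: 4.55
tool_pos: [0.4732, 0.2149, 0.2031]
tool_rot: [0.567, 3.089, 0.001]
contact_force: [0.3, 0.3, -1.4]
opening: 0.0278
grip_force: 59.2
```

Call:
jog_arm([
  [0,0,-0.7,0,0,0,-1],
  [0,0,0,0,0,0,-1],
  [0,0,0,0,0,0,-1],
])

```text
t: 4.85
tool_pos: [0.4731, 0.2148, 0.2152]
tool_rot: [0.567, 3.09, 0.0]
contact_force: [-0.6, 0.4, -2.1]
opening: 0.0278
grip_force: 59.2
```

Run:
```python
from h import *
o=ctrl.get_obs();im,d=ctrl.get_image("wrist");cv2.imwrite("pics/w2.png",im[:,:,::-1]);np.savez("pics/w2.npz",im=im,d=d,p=o["tool_pos"],r=o["tool_rot"])
T=R.from_rotvec(o["tool_rot"]).as_matrix()
print(o["t"],o["tool_pos"],T,o["q"],o["contact_force"],o["opening"])
s,_=ctrl.get_image("scene");K=cam("scene")
A=K[1].T;q=K[0]@(A@(o["tool_pos"]-K[2]));u=(q[:2]/q[2]).astype(int);print(u)
c=s[u[1]-60:u[1]+60,u[0]-80:u[0]+80,::-1];w=cv2.resize(c,None,fx=4,fy=4)
cv2.imwrite("pics/s2.png",w)
print("shift tool to mouth",T.T@(np.array([.5935,-.1765,o["tool_pos"][2]])-o["tool_pos"])/.02)
```

```text
4.85 [0.4731 0.2148 0.2152] [[-0.9349  0.3549  0.0001]
 [ 0.3549  0.9349  0.0001]
 [-0.0001  0.0002 -1.    ]] [ 0.2829 -0.1924  1.8728  0.0001  1.4611 -0.9251] [-0.5585  0.3757 -2.0568] 0.027805294869725106
[412 249]
shift tool to mouth [-12.5707 -16.1557  -0.0013]
```

View pics/s2.png

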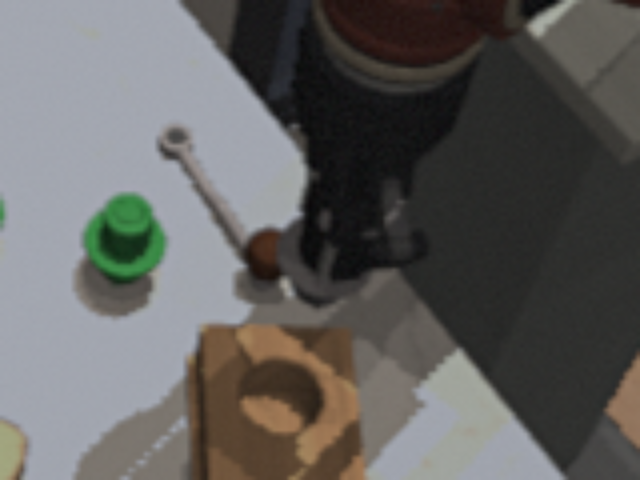

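The crop shows the burr hanging from the gripper (flange at about (330,275)), with the hole in the block empty at (280,395). Next I'll carry it beside the mouth and look in.

Call:
jog_arm([
  [-0.6,-0.7,0,0,0,0,-1],
  [-0.9,-0.95,0,0,0,0,-1],
  [-0.9,-0.95,0,0,0,0,-1],
  [-0.9,-0.95,0,0,0,0,-1],
  [-0.9,-0.95,0,0,0,0,-1],
  [-0.9,-0.95,0,0,0,0,-1],
  [-0.9,-0.95,0,0,0,0,-1],
  [-0.9,-0.95,0,0,0,0,-1],
])

```text
t: 5.75
tool_pos: [0.5497, 0.0274, 0.2136]
tool_rot: [-0.566, -3.087, 0.0]
contact_force: [-0.8, 0.6, -2.0]
opening: 0.0283
grip_force: 59.3
```

Call:
jog_arm([
  [-0.9,-0.95,0,0,0,0,-1],
  [-0.9,-0.95,0,0,0,0,-1],
  [-0.9,-0.95,0,0,0,0,-1],
  [-0.9,-0.95,0,0,0,0,-1],
  [-0.9,-0.95,0,0,0,0,-1],
  [-0.9,-0.95,0,0,0,0,-1],
  [-0.6,-1,0,0,0,0,-1],
  [0,0,0,0,0,0,-1],
])

```text
t: 6.55
tool_pos: [0.6143, -0.1418, 0.2133]
tool_rot: [-0.571, -3.087, 0.001]
contact_force: [0.6, 0.2, -1.5]
opening: 0.0283
grip_force: 59.4
```

Call:
jog_arm([
  [0,0,0,0,0,0,-1],
  [0,0,0,0,0,0,-1],
])

```text
t: 6.75
tool_pos: [0.6142, -0.1386, 0.2143]
tool_rot: [-0.566, -3.089, -0.001]
contact_force: [0.3, -0.5, -1.3]
opening: 0.028
grip_force: 59.4
```

Run:
```python
from h import *
o=ctrl.get_obs();im,d=ctrl.get_image("wrist");cv2.imwrite("pics/w3.png",im[:,:,::-1]);np.savez("pics/w3.npz",im=im,d=d,p=o["tool_pos"],r=o["tool_rot"])
T=R.from_rotvec(o["tool_rot"]).as_matrix()
print(o["t"],o["tool_pos"],T[0],o["q"],o["contact_force"],o["opening"])
C=cam("wrist",o);P=cloud(C,d)
m=(abs(P[...,2]-.118)<.004)&(np.hypot(P[...,0]-.5935,P[...,1]+.1765)<.05)
q=P[m];c=cv2.minEnclosingCircle(q[:,:2].astype(np.float32)*1000);print(len(q),c,np.median(q[:,2]))
L=(P-o["tool_pos"])@T;k=(abs(L[...,0])<.04)&(abs(L[...,1])<.04)&(L[...,2]>-.005)&(L[...,2]<.03)
v=L[k];print(len(v),v.min(0),v.max(0),np.histogram(v[:,2],14));f=v[np.abs(v[:,2]-np.median(v[:,2]))<.003]
print(np.median(v[:,2]),cv2.minEnclosingCircle(f[:,:2].astype(np.float32)*1000))
print("to mouth",T.T@(np.array([c[0][0]/1000,c[0][1]/1000,.118])-o["tool_pos"])/.02)
```

```text
6.75 [ 0.6142 -0.1386  0.2143] [-0.9351  0.3543 -0.0015] [-0.3402  0.0753  1.6178  0.0004  1.4503 -1.5488] [ 0.2661 -0.4654 -1.3308] 0.02799292581478788
2589 ((594.0771484375, -175.70867919921875), 30.65118980407715) 0.11730647307222763
3245 [ 0.0006 -0.0244 -0.005 ] [0.026  0.0253 0.0135] (array([  96,   83,   77,   72,   46,   81,   45,   62,   49,   65, 1150,
       1270,  128,   21]), array([-0.005 , -0.0037, -0.0023, -0.001 ,  0.0003,  0.0016,  0.0029,
        0.0043,  0.0056,  0.0069,  0.0082,  0.0096,  0.0109,  0.0122,
        0.0135]))
0.009427744341116413 ((1.2495439052581787, 0.4431990683078766), 24.829973220825195)
to mouth [ 0.275  -2.0952  4.8172]
```

View pics/w3.png

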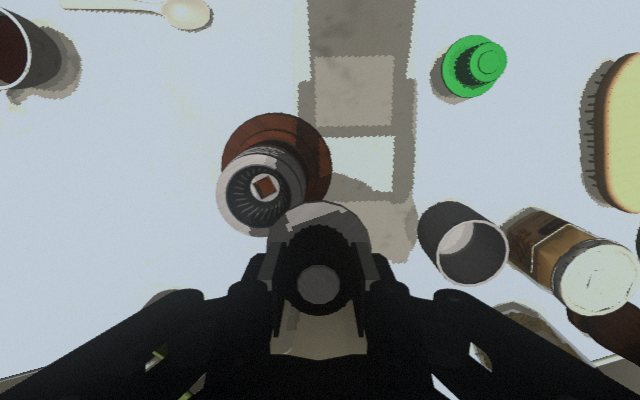

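The mouth of the grinder is at (263,190), with the square socket visible at (264,187). The burr is held level at (318,270). The next move goes over the mouth and lowers the burr.

Call:
jog_arm([
  [0.2,-1,0,0,0,0,-1],
  [0,-1,0,0,0,0,-1],
  [0,-0.1,0.5,0,0,0,-1],
  [0,0,1,0,0,0,-1],
  [0,0,1,0,0,0,-1],
  [0,0,0.5,0,0,0,-1],
  [0,0,0,0,0,0,-1],
])

```text
t: 7.5
tool_pos: [0.5948, -0.1758, 0.1526]
tool_rot: [-0.565, -3.086, -0.002]
contact_force: [-0.1, 0.4, -1.3]
opening: 0.0277
grip_force: 59.5
```

Run:
```python
from h import *
f=np.load("pics/w3.npz");im=f["im"].astype(int);o=dict(tool_pos=f["p"],tool_rot=f["r"]);C=cam("wrist",o);P=cloud(C,f["d"])
D=np.hypot(P[...,0]-.594,P[...,1]+.176)
m=(abs(P[...,2]-.118)<.004)&(D<.045)
from scipy.optimize import least_squares
# outer rim edge: contour far left points
cs,_=cv2.findContours(m.astype(np.uint8),cv2.RETR_CCOMP,cv2.CHAIN_APPROX_NONE)
for c in cs:
    if len(c)<30: continue
    w=ray(C,c[:,0],.118)[:,:2]; keep=c[:,0,0]<285; w=w[keep]
    if len(w)<15: continue
    s=least_squares(lambda p:np.hypot(*(w-p[:2]).T)-p[2],[.594,-.176,.03],loss="soft_l1",f_scale=.0007).x
    print(len(w),s*1000)
```

```text
318 [ 590.9286 -178.865    25.2822]
```

Call:
jog_arm([
  [0,-0.05,0.2,0,0,0,-1],
  [0,0,0.2,0,0,0,-1],
  [0,0,0,0,0,0,-1],
])

```text
t: 7.8
tool_pos: [0.5959, -0.1782, 0.1475]
tool_rot: [0.567, 3.09, -0.0]
contact_force: [-0.6, 0.7, -1.4]
opening: 0.0283
grip_force: 59.5
```

Call:
jog_arm([
  [0,0,0.15,0,0,0,-1],
  [0,0,0,0,0,0,-1],
  [0,0,0,0,0,0,-1],
])

```text
t: 8.1
tool_pos: [0.5958, -0.1783, 0.1444]
tool_rot: [0.567, 3.09, -0.0]
contact_force: [0.2, -0.3, -1.6]
opening: 0.0279
grip_force: 59.5
```

Call:
jog_arm([
  [0.05,0.02,0.1,0,0,0,-1],
  [0,0,0,0,0,0,-1],
  [0,0,0.05,0,0,0,-1],
  [0,0,0,0,0,0,-1],
  [0,0,0,0,0,0,-1],
])

```text
t: 8.6
tool_pos: [0.5949, -0.1775, 0.1413]
tool_rot: [-0.567, -3.09, -0.0]
contact_force: [0.1, -0.7, -0.9]
opening: 0.028
grip_force: 59.5
```

Call:
jog_arm([
  [0,0,0.05,0,0,0,-1],
  [0,0,0,0,0,0,-1],
  [0,0,0,0,0,0,-1],
])

```text
t: 8.9
tool_pos: [0.5951, -0.1776, 0.1406]
tool_rot: [0.567, 3.09, -0.0]
contact_force: [0.2, 0.3, -0.4]
opening: 0.0281
grip_force: 59.5
```

Call:
jog_arm([
  [0,0,0.05,0,0,0,-1],
  [0,0,0,0,0,0,-1],
  [0,0,0,0,0,0,-1],
])

```text
t: 9.2
tool_pos: [0.5953, -0.1777, 0.1401]
tool_rot: [0.567, 3.089, -0.001]
contact_force: [-0.9, -0.5, 4.6]
opening: 0.0281
grip_force: 59.6
```

Call:
jog_arm([
  [0,0,0.05,0,0,0,-1],
  [0,0,0,0,0,0,-1],
  [0,0,0,0,0,0,-1],
])

```text
t: 9.5
tool_pos: [0.5956, -0.1778, 0.1399]
tool_rot: [0.566, 3.088, -0.001]
contact_force: [-1.0, 0.3, 5.7]
opening: 0.028
grip_force: 60.1
```

Call:
jog_arm([
  [0,0,0,0,0,0.1,-1],
  [0,0,0,0,0,0.1,-1],
  [0,0,0,0,0,0.1,-1],
  [0,0,0,0,0,0.1,-1],
  [0,0,0,0,0,0.1,-1],
])

```text
t: 10.0
tool_pos: [0.5946, -0.177, 0.1375]
tool_rot: [-1.163, -2.917, -0.001]
contact_force: [1.4, 1.4, -0.7]
opening: 0.0277
grip_force: 59.4
```

Call:
jog_arm([
  [0,0,0.05,0,0,0,-1],
  [0,0,0,0,0,0,-1],
  [0,0,0.05,0,0,0,-1],
  [0,0,0,0,0,0,-1],
  [0,0,0,0,0,0,-1],
])

```text
t: 10.5
tool_pos: [0.5947, -0.1772, 0.1359]
tool_rot: [-1.158, -2.92, -0.001]
contact_force: [0.5, 1.6, -2.3]
opening: 0.0278
grip_force: 59.2
```

Call:
jog_arm([
  [0,0,0.05,0,0,0,-1],
  [0,0,0,0,0,0,-1],
  [0,0,0.05,0,0,0,-1],
  [0,0,0,0,0,0,-1],
  [0,0,0,0,0,0,-1],
])

```text
t: 11.0
tool_pos: [0.595, -0.1774, 0.1344]
tool_rot: [1.159, 2.92, 0.0]
contact_force: [0.2, 3.1, -0.1]
opening: 0.0282
grip_force: 59.4
```

Call:
jog_arm([
  [0,0,0.05,0,0,0,-1],
  [0,0,0,0,0,0,-1],
  [0,0,0,0,0,0,-1],
])

```text
t: 11.3
tool_pos: [0.5949, -0.1773, 0.1337]
tool_rot: [-1.158, -2.92, -0.001]
contact_force: [-1.1, 4.5, 4.1]
opening: 0.028
grip_force: 59.6
```

Call:
jog_arm([
  [0.025,0.025,0,0,0,0,-1],
  [0,0,0.03,0,0,0,-1],
  [0,0,0,0,0,0,-1],
  [0,0,0,0,0,0,-1],
])

```text
t: 11.7
tool_pos: [0.5948, -0.1769, 0.133]
tool_rot: [-1.159, -2.92, 0.0]
contact_force: [-2.9, 3.1, 4.0]
opening: 0.028
grip_force: 59.8
```

Call:
jog_arm([
  [0.04,0,0,0,0,0,-1],
  [0,0,0.03,0,0,0,-1],
  [0,0,0,0,0,0,-1],
  [0,0,0,0,0,0,-1],
])

```text
t: 12.1
tool_pos: [0.5946, -0.1766, 0.1324]
tool_rot: [1.158, 2.919, -0.001]
contact_force: [-0.6, 1.7, 3.3]
opening: 0.0279
grip_force: 59.9
```

Run:
```python
from h import *
o=ctrl.get_obs();im,d=ctrl.get_image("wrist")
T=R.from_rotvec(o["tool_rot"]).as_matrix();P=cloud(cam("wrist",o),d);L=(P-o["tool_pos"])@T
r=np.hypot(L[...,0]-.001,L[...,1])
a=P[...,2][(r>.019)&(r<.0245)&(L[...,0]>.012)&(L[...,2]>.004)&(L[...,2]<.016)]
b=P[...,2][(r>.028)&(r<.032)&(L[...,0]>.018)&(L[...,2]>.008)&(L[...,2]<.03)]
print("flange top z",len(a),np.median(a),"rim z",len(b),np.median(b),"tool",o["tool_pos"],o["contact_force"],o["wrist_torque"],o["q"])
```

```text
flange top z 1231 0.12277361052417557 rim z 1321 0.11579168493265068 tool [ 0.5946 -0.1766  0.1324] [-0.5974  1.6654  3.3249] [ 0.2196  0.2306 -0.014 ] [-0.4085  0.1195  1.7116 -0.0005  1.3095 -1.2236]
```

Call:
jog_arm([
  [0.02,0.01,0.03,0,0,0,-1],
  [0,0,0,0,0,0,-1],
  [0,0,0.03,0,0,0,-1],
  [0,0,0,0,0,0,-1],
  [0,0,0,0,0,0,-1],
])

```text
t: 12.65
tool_pos: [0.5946, -0.1766, 0.1324]
tool_rot: [1.158, 2.918, -0.002]
contact_force: [-2.4, 0.9, 7.6]
opening: 0.0277
grip_force: 60.3
```

Call:
jog_arm([
  [0,0,0,0,0,0.15,-1],
  [0,0,0,0,0,0.15,-1],
  [0,0,0,0,0,0.15,-1],
  [0,0,0,0,0,0.15,-1],
])

```text
t: 13.05
tool_pos: [0.5946, -0.1766, 0.1324]
tool_rot: [1.812, 2.564, -0.002]
contact_force: [-3.0, 0.2, 7.2]
opening: 0.0283
grip_force: 60.3
```

Call:
jog_arm([
  [0,0,0,0,0,0.15,-1],
  [0,0,0,0,0,0.15,-1],
  [0,0,0,0,0,0.15,-1],
  [0,0,0,0,0,0.15,-1],
  [0,0,0,0,0,0.15,-1],
  [0,0,0,0,0,0.07,-1],
  [0,0,0,0,0,0,-1],
])

```text
t: 13.75
tool_pos: [0.5945, -0.1766, 0.1323]
tool_rot: [2.527, 1.863, -0.001]
contact_force: [-2.5, -0.4, 8.6]
opening: 0.0279
grip_force: 60.3
```

Run:
```python
from h import *
o=ctrl.get_obs();T=R.from_rotvec(o["tool_rot"]).as_matrix();print(o["tool_pos"],o["contact_force"],o["wrist_torque"],o["q"],T[:,:2].T,np.degrees(np.arctan2(T[1,0],T[0,0])))
```

```text
[ 0.5945 -0.1766  0.1323] [-2.4915 -0.3693  8.5531] [0.1953 0.6641 0.1938] [-0.408   0.1192  1.7121 -0.0015  1.3091 -0.1076] [[ 0.2956  0.9553 -0.0016]
 [ 0.9553 -0.2956  0.0011]] 72.80764166553237
```

Call:
jog_arm([
  [0,0,0,0,0,-0.15,-1],
  [0,0,0,0,0,-0.15,-1],
  [0,0,0,0,0,-0.15,-1],
  [0,0,0,0,0,-0.15,-1],
  [0,0,0,0,0,-0.15,-1],
  [0,0,0,0,0,-0.15,-1],
  [0,0,0,0,0,-0.15,-1],
  [0,0,0,0,0,-0.15,-1],
])

```text
t: 14.55
tool_pos: [0.5946, -0.1766, 0.1323]
tool_rot: [1.401, 2.81, -0.001]
contact_force: [-3.0, 1.0, 7.7]
opening: 0.0282
grip_force: 60.3
```

Call:
jog_arm([
  [0,0,0,0,0,-0.15,-1],
  [0,0,0,0,0,-0.07,-1],
  [0,0,0,0,0,0,-1],
  [0,0,0,0,0,0,-1],
])

```text
t: 14.95
tool_pos: [0.5946, -0.1766, 0.1324]
tool_rot: [1.159, 2.918, -0.001]
contact_force: [-2.9, 0.6, 7.6]
opening: 0.028
grip_force: 60.3
```

Run:
```python
from h import *
o=ctrl.get_obs();T=R.from_rotvec(o["tool_rot"]).as_matrix();print(o["tool_pos"],o["contact_force"],o["wrist_torque"],np.degrees(np.arctan2(T[1,0],T[0,0])))
```

```text
[ 0.5946 -0.1766  0.1324] [-2.9051  0.5747  7.6391] [ 0.1784  0.5654 -0.1681] 136.67933620416932
```

Call:
jog_arm([
  [0,0,-0.02,0,0,0,-1],
  [0,0,0,0,0,0,0.4],
  [0,0,0,0,0,0,0.4],
  [0,0,0,0,0,0,0.4],
  [0,0,0,0,0,0,0.4],
  [0,0,0,0,0,0,0.4],
])

```text
t: 15.55
tool_pos: [0.5941, -0.1758, 0.131]
tool_rot: [-1.159, -2.92, 0.0]
contact_force: [0.0, -0.3, 0.5]
opening: 0.0597
grip_force: 0.0
```

Call:
jog_arm([
  [0,0,-0.3,0,0,0,0.4],
  [0,0,-0.8,0,0,0,0.4],
  [0,0,-1,0,0,0,0.4],
  [0,0,-1,0,0,0,0.4],
  [0,0,-1,0,0,0,0.4],
  [0,0,-1,0,0,0,0.4],
  [0,0,0,0,0,0,0.4],
  [0,0,0,0,0,0,0.4],
])

```text
t: 16.35
tool_pos: [0.5946, -0.176, 0.2345]
tool_rot: [1.158, 2.918, -0.0]
contact_force: [0.4, -0.0, -0.4]
opening: 0.0595
grip_force: 0.0
```

Run:
```python
from h import *
o=ctrl.get_obs();im,d=ctrl.get_image("wrist");cv2.imwrite("pics/w4.png",im[:,:,::-1])
print(o["t"],o["tool_pos"],o["contact_force"],o["opening"])
def rep(n,P):
    c=np.array([.594,-.1765]);
    for _ in range(3):
        D=np.hypot(P[...,0]-c[0],P[...,1]-c[1]);k=(P[...,2]>.145)&(P[...,2]<.16)&(D<.022);c=np.median(P[k][:,:2],0)
    D=np.hypot(P[...,0]-c[0],P[...,1]-c[1]);z=P[...,2]
    print(n,"dial c",c,"dial top",np.median(z[k]),k.sum(),"flange",np.nanmedian(z[(D>.019)&(D<.023)&(z>.11)&(z<.14)]),"rim",np.nanmedian(z[(D>.028)&(D<.032)&(z>.1)&(z<.13)]))
rep("wrist",cloud(cam("wrist",o),d))
im,d=ctrl.get_image("top");rep("top",cloud(cam("top"),d))
```

```text
16.35 [ 0.5946 -0.176   0.2345] [ 0.3727 -0.0088 -0.3591] 0.059514590181096415
wrist dial c [ 0.593  -0.1747] dial top 0.15298976153371183 1494 flange 0.12285892851955618 rim 0.11711993184990355
top dial c [ 0.5916 -0.1747] dial top 0.15318874113600367 100 flange 0.12291324508349999 rim 0.11582496845224033
```

View pics/w4.png

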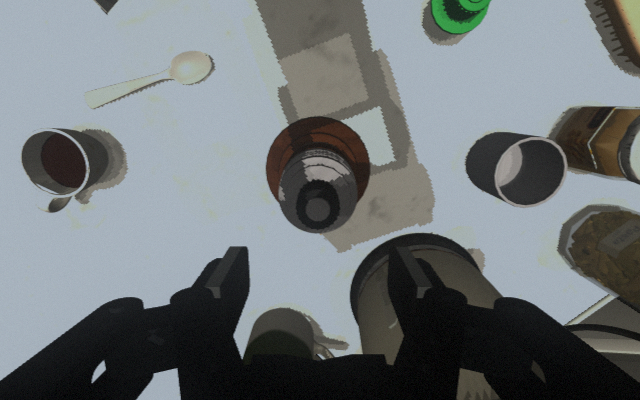

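The view shows the dial at (318,205) upright and centred on the grinder. Dial top at 153 mm puts burr_center about 2 mm below the rim, so the cone is home, and the gripper is clear.

```bash
python3 -c "
from station import ctrl
print(ctrl.finish_job())"
```

```text
the job is handed in; nothing more can be done
None
```

The cone burr is seated home in the grinder and I handed the job in at about 16.5 s of robot time: it was rocked about 64° one way and back (the wrist torque changed sign, so the drive followed), released, and the gripper was clear.

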